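# Make up the bearing kit and hold out the fullest tin of screws

### The job

Finish this bearing kit for the fitter at the counter: first set the ball bearing and the bearing block flat into the nests of their shape in the black kit tray and let go of them. Then heft the three identical screw tins by lifting them clear of the rubber mat one after another, standing each back on the mat before you take the next, and finish while holding the heaviest in the gripper, upright and still with its underside about 20 cm above the counter for the fitter to take, the other two standing on the mat. Keep the tins upright, and leave everything else, including the parts already in the tray, where it is.

Things in the scene. Friction and masses are not known exactly. Their poses are not given: they have to be found in the camera images.
- bearing: double-row ball bearing lying flat on the bench: a steel disc 52 mm in diameter and 21 mm high with a blue seal and dark bore, about 0.2 kg, solid for gripping. Origin: centre of its underside, z up
- block: aluminium linear-bearing block lying on the bench: 58 mm long (its x axis) x 40 mm wide (its y axis) x 32 mm high, about 0.2 kg, bore along its length. Origin: centre of its underside, z up
- tray: black kit tray with yellow nest floors, fixed to the bench, 260 mm (its x axis) x 160 mm (its y axis) x 20 mm high, four nests 8 mm deep (nest floors 12 mm above the bench). The round and the oblong nest are empty at the start. Origin: centre of its underside, z up
- round_nest (a point): centre of the mouth of the tray's round nest, at the tray's top face (20 mm above the bench), 40 mm towards -x and 25 mm towards +y of the tray's centre: 56 mm in diameter, 8 mm deep, for the bearing, which then stands 13 mm proud
- oblong_nest (a point): centre of the mouth of the tray's oblong nest, at the tray's top face, 70 mm towards +x of the tray's centre: 62 mm along the tray's y axis x 44 mm along the tray's x axis, 8 mm deep, for the block (its length along the tray's y axis, either way round), which then stands 24 mm proud
- collar: dark steel shaft collar, 30 mm across, 15 mm high, already seated in the tray's small round nest (tray x -95 mm, y -45 mm); stays there. Origin: centre of its underside
- key: steel shaft key 45 x 12 x 14 mm, already seated in the tray's narrow slot (tray x -30 mm, y -58 mm); stays there. Origin: centre of its underside
- mat: thin ribbed black rubber mat fixed on the counter, 130 mm (its x axis) x 330 mm (its y axis), 3 mm thick; the tins stand on it. Origin: centre of its underside
- tin_p: one of three identical-looking closed round tins: bare metal, green band, press-in lid, 62 mm across, 85 mm high, 0.25 to 0.8 kg; the heaviest is at least 0.1 kg above the next and stands anywhere in the row. Origin: centre of its underside, z up. They start standing on the mat in a row along the mat's y axis, in any order, 95 mm or more centre to centre
- tin_q: one of three identical-looking closed round tins: bare metal, green band, press-in lid, 62 mm across, 85 mm high, 0.25 to 0.8 kg; the heaviest is at least 0.1 kg above the next and stands anywhere in the row. Origin: centre of its underside, z up. They start standing on the mat in a row along the mat's y axis, in any order, 95 mm or more centre to centre
- tin_r: one of three identical-looking closed round tins: bare metal, green band, press-in lid, 62 mm across, 85 mm high, 0.25 to 0.8 kg; the heaviest is at least 0.1 kg above the next and stands anywhere in the row. Origin: centre of its underside, z up. They start standing on the mat in a row along the mat's y axis, in any order, 95 mm or more centre to centre
- tape_roll: bystander: roll of tape lying flat, 100 mm across, 48 mm high. Origin: centre of its underside
- wrench: bystander: steel wrench 180 mm long lying flat along its x axis
- jar: bystander: jar with a red cap, 48 mm across, 85 mm high, beyond the parts and tins. Origin: centre of its underside
- scanner: bystander: handheld barcode scanner lying on the bench, about 145 mm long, 66 mm wide, 28 mm high
Things that resemble listed ones, but are neither listed nor needed, are in the scene too. Leave any yellow look-alike of the block alone. Leave any purple look-alike of the tin_q alone.

How it is judged:
On the way, in this order (a step that is already met when the one before it is completed fails the run):
1. the bearing lies in the round nest and the block in the oblong nest, both flat on the nest floor and let go (horizontal distance between bearing and round_nest below 0.004 m and z of each of bearing, block in the frame of tray below 0.0145 m and angle between each of bearing, block's own z axis and vertical below 0.08 rad and horizontal distance between block and oblong_nest below 0.004 m and angle between the x axis of block and the y axis of tray, either way round below 0.12 rad and contact force between the fingers and bearing below 0.1 N and contact force between the fingers and block below 0.1 N), for 0.2 s.
2. a first tin is lifted clear of the mat in the gripper (((height (world z) of tin_p above 0.01 m and contact force between the fingers and tin_p above 1 N and contact force between tin_p and mat below 0.05 N) or (height (world z) of tin_q above 0.01 m and contact force between the fingers and tin_q above 1 N and contact force between tin_q and mat below 0.05 N) or (height (world z) of tin_r above 0.01 m and contact force between the fingers and tin_r above 1 N and contact force between tin_r and mat below 0.05 N))), for 0.2 s.
3. it is set back upright on the mat (height (world z) of each of tin_p, tin_q, tin_r below 0.007 m and angle between each of tin_p, tin_q, tin_r's own z axis and vertical below 0.1 rad and x of tin_p in the frame of mat between -0.065 and 0.065 m and y of tin_p in the frame of mat between -0.165 and 0.165 m and x of tin_q in the frame of mat between -0.065 and 0.065 m and y of tin_q in the frame of mat between -0.165 and 0.165 m and x of tin_r in the frame of mat between -0.065 and 0.065 m and y of tin_r in the frame of mat between -0.165 and 0.165 m), for 0.1 s.
4. a second tin is lifted clear of the mat (((height (world z) of tin_p above 0.01 m and contact force between the fingers and tin_p above 1 N and contact force between tin_p and mat below 0.05 N) or (height (world z) of tin_q above 0.01 m and contact force between the fingers and tin_q above 1 N and contact force between tin_q and mat below 0.05 N) or (height (world z) of tin_r above 0.01 m and contact force between the fingers and tin_r above 1 N and contact force between tin_r and mat below 0.05 N))), for 0.2 s.
5. it is set back upright on the mat (all of step 3), for 0.1 s.
6. the third tin is lifted clear of the mat (((height (world z) of tin_p above 0.01 m and contact force between the fingers and tin_p above 1 N and contact force between tin_p and mat below 0.05 N) or (height (world z) of tin_q above 0.01 m and contact force between the fingers and tin_q above 1 N and contact force between tin_q and mat below 0.05 N) or (height (world z) of tin_r above 0.01 m and contact force between the fingers and tin_r above 1 N and contact force between tin_r and mat below 0.05 N))), for 0.1 s.
7. the heaviest tin is held up in the gripper, the two lighter ones (each under 0.48 kg) standing on the mat (((height (world z) of tin_p between 0.15 and 0.27 m and angle between tin_p's own z axis and vertical below 0.3 rad and contact force between the fingers and tin_p above 2 N and linear speed of tin_p below 0.05 m/s and (height (world z) of tin_q below 0.007 m and angle between tin_q's own z axis and vertical below 0.1 rad and x of tin_q in the frame of mat between -0.065 and 0.065 m and y of tin_q in the frame of mat between -0.165 and 0.165 m and contact force between tin_q and mat between 1 and 4.75 N) and (height (world z) of tin_r below 0.007 m and angle between tin_r's own z axis and vertical below 0.1 rad and x of tin_r in the frame of mat between -0.065 and 0.065 m and y of tin_r in the frame of mat between -0.165 and 0.165 m and contact force between tin_r and mat between 1 and 4.75 N)) or (height (world z) of tin_q between 0.15 and 0.27 m and angle between tin_q's own z axis and vertical below 0.3 rad and contact force between the fingers and tin_q above 2 N and linear speed of tin_q below 0.05 m/s and (height (world z) of tin_p below 0.007 m and angle between tin_p's own z axis and vertical below 0.1 rad and x of tin_p in the frame of mat between -0.065 and 0.065 m and y of tin_p in the frame of mat between -0.165 and 0.165 m and contact force between tin_p and mat between 1 and 4.75 N) and (height (world z) of tin_r below 0.007 m and angle between tin_r's own z axis and vertical below 0.1 rad and x of tin_r in the frame of mat between -0.065 and 0.065 m and y of tin_r in the frame of mat between -0.165 and 0.165 m and contact force between tin_r and mat between 1 and 4.75 N)) or (height (world z) of tin_r between 0.15 and 0.27 m and angle between tin_r's own z axis and vertical below 0.3 rad and contact force between the fingers and tin_r above 2 N and linear speed of tin_r below 0.05 m/s and (height (world z) of tin_p below 0.007 m and angle between tin_p's own z axis and vertical below 0.1 rad and x of tin_p in the frame of mat between -0.065 and 0.065 m and y of tin_p in the frame of mat between -0.165 and 0.165 m and contact force between tin_p and mat between 1 and 4.75 N) and (height (world z) of tin_q below 0.007 m and angle between tin_q's own z axis and vertical below 0.1 rad and x of tin_q in the frame of mat between -0.065 and 0.065 m and y of tin_q in the frame of mat between -0.165 and 0.165 m and contact force between tin_q and mat between 1 and 4.75 N)))), for 0.3 s.
At the end, for the whole second after the job is handed in: Heaviest tin held still in the fingers, underside 150 to 270 mm above the bench, within 17 degrees of upright, carried by nothing else; the other two upright with centres over the mat; bearing and block flat in their nests within 4 mm of centre, block within 7 degrees (((height (world z) of tin_p between 0.15 and 0.27 m and angle between tin_p's own z axis and vertical below 0.3 rad and contact force between the fingers and tin_p above 2 N and linear speed of tin_p below 0.05 m/s and (height (world z) of tin_q below 0.007 m and angle between tin_q's own z axis and vertical below 0.1 rad and x of tin_q in the frame of mat between -0.065 and 0.065 m and y of tin_q in the frame of mat between -0.165 and 0.165 m and contact force between tin_q and mat between 1 and 4.75 N) and (height (world z) of tin_r below 0.007 m and angle between tin_r's own z axis and vertical below 0.1 rad and x of tin_r in the frame of mat between -0.065 and 0.065 m and y of tin_r in the frame of mat between -0.165 and 0.165 m and contact force between tin_r and mat between 1 and 4.75 N)) or (height (world z) of tin_q between 0.15 and 0.27 m and angle between tin_q's own z axis and vertical below 0.3 rad and contact force between the fingers and tin_q above 2 N and linear speed of tin_q below 0.05 m/s and (height (world z) of tin_p below 0.007 m and angle between tin_p's own z axis and vertical below 0.1 rad and x of tin_p in the frame of mat between -0.065 and 0.065 m and y of tin_p in the frame of mat between -0.165 and 0.165 m and contact force between tin_p and mat between 1 and 4.75 N) and (height (world z) of tin_r below 0.007 m and angle between tin_r's own z axis and vertical below 0.1 rad and x of tin_r in the frame of mat between -0.065 and 0.065 m and y of tin_r in the frame of mat between -0.165 and 0.165 m and contact force between tin_r and mat between 1 and 4.75 N)) or (height (world z) of tin_r between 0.15 and 0.27 m and angle between tin_r's own z axis and vertical below 0.3 rad and contact force between the fingers and tin_r above 2 N and linear speed of tin_r below 0.05 m/s and (height (world z) of tin_p below 0.007 m and angle between tin_p's own z axis and vertical below 0.1 rad and x of tin_p in the frame of mat between -0.065 and 0.065 m and y of tin_p in the frame of mat between -0.165 and 0.165 m and contact force between tin_p and mat between 1 and 4.75 N) and (height (world z) of tin_q below 0.007 m and angle between tin_q's own z axis and vertical below 0.1 rad and x of tin_q in the frame of mat between -0.065 and 0.065 m and y of tin_q in the frame of mat between -0.165 and 0.165 m and contact force between tin_q and mat between 1 and 4.75 N))) and horizontal distance between bearing and round_nest below 0.004 m and z of each of bearing, block in the frame of tray below 0.0145 m and angle between each of bearing, block's own z axis and vertical below 0.08 rad and horizontal distance between block and oblong_nest below 0.004 m and angle between the x axis of block and the y axis of tray, either way round below 0.12 rad); the arm keeps its last pose, push and grip.
It fails at once if a tin is tipped by more than 30 degrees (angle between any of tin_p, tin_q, tin_r's own z axis and vertical above 0.52 rad).
It fails at once if a bystander is moved by more than 30 mm (distance of any of tape_roll, wrench, jar, scanner from where it was at the start of the episode above 0.03 m).
It fails at once if the collar or the key is moved out of its nest (distance of any of collar, key from where it was at the start of the episode above 0.012 m).
It also fails if it takes over 72 s, if anything falls off the work surface, if the arm or the gripper's body presses on something with over 40 N, if the wrist force passes 120 N, or if a joint passes its speed limit or range.

### The arm

A 7-joint arm with a two-finger parallel gripper is mounted at the origin on the work surface. World frame = base frame: x ahead of the robot, y to its left, z up, the work surface at z = 0. Lengths are in m, angles in rad, forces in N, time in s.
With the tool pointing down it reaches from about 0.425 to 0.875 m from the base axis. Payload 8.4 kg.
Tool frame: the origin (TCP) lies on the centre line of the jaws, within the pads' length; the fingertips stand tips_ahead ahead of it and the grasp point (between the pads) lies 6 mm ahead of it (tips_ahead is the distance from the TCP to the fingertips, in m); z points along the fingers, x is the direction in which the jaws open and shut, and the axes are right-handed (so a half turn about z gives the same grasp; the last joint's range is limited). The gripper opens to 85 mm and grips with 20 to 120 N. Pads are 22 mm wide; open, the fingers measure 114 mm over their backs; the gripper's body (76 mm by 85 mm) begins 54 mm behind the grasp point. The pads swing forward as they close: fully open they stand 13 mm farther back than shut.
Start: joints at [-1.336, 0.333, 0.04, 1.465, -0.013, 1.343, -0.059], TCP at [0.213, 0.614, 0.256] pointing down, gripper open.
Joint ranges: [-2.58, 2.58], [-0.38, 2.09], [-1.3, 1.39], [0.25, 2.4], [-1.5, 4.64], [0.08, 2.09], [-2.65, 2.65]. Speed limits (rad/s): [2.22, 2.22, 2.79, 2.79, 3.14, 3.14, 3.14].

### API

Orientations are given as [roll, pitch, yaw] about the fixed x, y, z axes, in that order (R = Rz(yaw) Ry(pitch) Rx(roll)).
In Python, from cell import get_state, camera, finish_job, tips_ahead gives the robot as it stands. The module is installed in compiled form; this text tells all that it offers.
- The arm moves only by the tool step_arm, never from a script. Its argument "deltas" is a list of rows, each an object of numbers: "x", "y", "z": the shift along the tool's x, y, z in mm; "twist": the turn about the tool's z in rad. In form: [{"x": .., "y": .., "z": .., "twist": ..}, ...]. A call has 1 to 10 rows; each row shifts and turns the commanded pose from where the row before left it, along the tool's axes as they then stand; what a row does not reach is not made up. A row lasts 1/12 s, in which the tool goes at most 41.7 mm and 7.16 degrees, less where a joint would pass 70% of its speed; a pose out of reach is approached as far as the arm can. A call is refused whole if a number of a shift passes 41.7 or a number of a turn 0.125, either way. A call with a gripper value outside its range is refused whole. "fingers" is the finger opening in mm, from 0 to 85.4, set as the call begins (left out, the last holds). The fingers move at their own pace and stop on an object; "newtons" is the grip in N (left out, the last holds). Time passes only in rows, so rows that do not move let the fingers close. It gives the time, the measured TCP pose, the force and the opening at its end, in the units of the state.
- get_state(): the state, without advancing time (a new reading comes with each control period).
- camera(name): name is "scene" or "top" or "wrist"; returns a dict with "frame" (400x640x3 uint8, red, green, blue), "fx", "fy", "cx", "cy" (pixels), "T" (4x4, takes a point from camera to world coordinates). Camera axes: x right, y down, z forward; pixel columns grow to the right and rows downward; lengths in m; the calibration is good to about 2 mm. A picture is of the moment at which its call begins. There is no depth.
- finish_job(): hands the job in, once; it reports no verdict.
The state is a dict: "time_s": time; "joint_positions": joint angles; "joint_velocities": joint speeds; "joint_efforts": joint torques, N m; "tcp_pos": TCP position; "orientation": TCP orientation; "force": force on the tool from outside, world axes, zero at the start; "wrist_torque": the same for the moment, N m; "width": opening from 0.0 (shut) to 1.0 (fully open).
Only numpy, scipy, OpenCV 4.12 (cv2) and the standard library are available. Lean on these libraries where they do the work, as an engineer would, in place of code of your own. Each camera call takes 0.05 s, during which the arm holds its last target. There are 200 camera calls.

## Working session

There is one attempt and no reset: what is moved stays moved. The work goes in short steps, Python scripts to look and compute and a tool call to move; the robot and the scene stay as the last step left them, time stands still between calls to the robot, and variables do not carry over. Pictures are saved under pics/ and viewed, about 8 in all and at most 12, crops included, and the job is handed in when it is done.

Besides the shell and the picture viewer there is one more tool, called by a JSON object that holds its "name" and its "arguments". step_arm: Moves the arm, as the interface text tells. Its arguments: {"type":"object","properties":{"deltas":{"type":"array"},"fingers":{"type":"number"},"newtons":{"type":"number"}},"required":["deltas"]}

```bash
mkdir -p pics; cat > h.py <<'E'
import numpy as np, cv2
from cell import *
def cam(n,save=None):
    c=camera(n)
    if save: cv2.imwrite('pics/'+save,c['frame'][:,:,::-1])
    return c
def ray(c,u,v,z):
    T=np.array(c['T']);d=T[:3,:3]@np.array([(u-c['cx'])/c['fx'],(v-c['cy'])/c['fy'],1.])
    o=T[:3,3];return o+d*(z-o[2])/d[2]
def proj(c,p):
    T=np.array(c['T']);q=T[:3,:3].T@(np.array(p)-T[:3,3]);return q[0]/q[2]*c['fx']+c['cx'],q[1]/q[2]*c['fy']+c['cy']
E
python3 - <<'E'
from h import *
s=get_state();print(s,tips_ahead)
for n in('top','scene'):
    c=cam(n,n+'0.png');print(n,c['fx'],c['cx'],c['cy'],np.round(c['T'],3).tolist())
a=cv2.imread('pics/top0.png');b=cv2.imread('pics/scene0.png')
E
```

```text
{'time_s': 0.0, 'joint_positions': array([-1.336202  ,  0.33390214,  0.03988291,  1.46628272, -0.01340856,
        1.34326994, -0.0585289 ]), 'joint_velocities': array([-0.00099052,  0.00135159,  0.00067205,  0.00081734, -0.00053343,
        0.00145003,  0.0008116 ]), 'joint_efforts': array([ 1.28518750e-03, -6.58509278e+01,  1.36615969e+00, -4.05589235e+01,
        1.66563870e-02,  1.17578203e-02, -1.15209244e-05]), 'tcp_pos': array([0.212852  , 0.61372623, 0.25542141]), 'orientation': array([3.14148961e+00, 1.59267876e-03, 1.23694509e+00]), 'force': array([-0.16949044, -0.32193188,  0.6422145 ]), 'wrist_torque': array([ 0.03609152, -0.01895048,  0.00782325]), 'width': 1.0001737009458902} 0.025
top 381.84544555565213 325.67462930280277 198.64696063132646 [[-0.008, -0.998, 0.06, 0.444], [-1.0, 0.009, 0.021, 0.057], [-0.021, -0.059, -0.998, 1.162], [0.0, 0.0, 0.0, 1.0]]
scene 483.09298431722414 324.72615625676576 200.2595492876719 [[0.353, 0.648, -0.674, 1.39], [0.935, -0.232, 0.267, -0.279], [0.017, -0.725, -0.688, 0.942], [0.0, 0.0, 0.0, 1.0]]
```

View pics/top0.png

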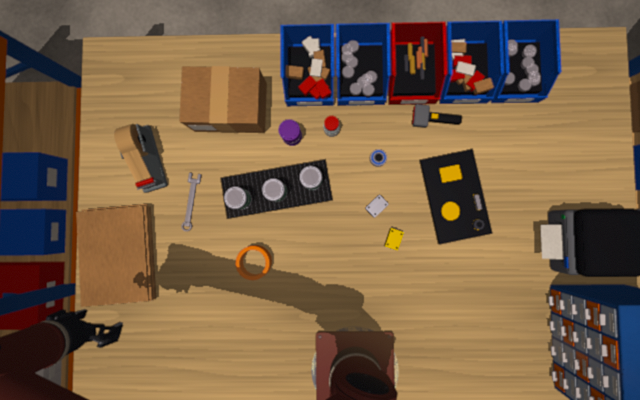

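View pics/scene0.png

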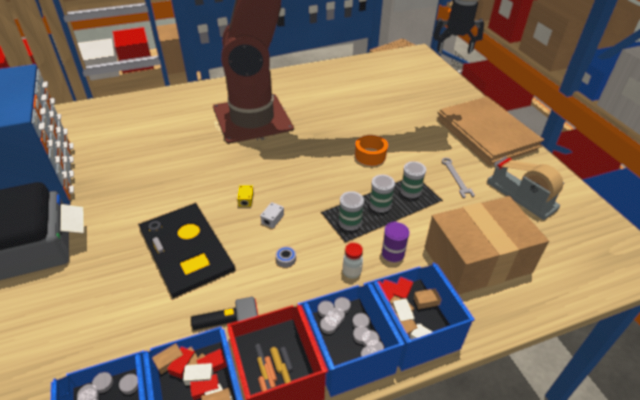

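Top view: the tray is at (456,196) with its round nest at (450,211) and oblong nest at (450,173). The bearing is at (378,158) and the block at (376,205), with its yellow look-alike at (394,238). The tins are at (235,197), (273,188) and (311,177), and the purple decoy is at (290,132). Next I'll measure these in the top view.

```bash
cat >> h.py <<'E'
def blobs(m,lo,hi,roi=None):
    m=m.astype(np.uint8)
    if roi: k=np.zeros_like(m);x0,y0,x1,y1=roi;k[y0:y1,x0:x1]=1;m=m*k
    n,l,st,ce=cv2.connectedComponentsWithStats(m)
    return [(ce[i],(l==i).astype(np.uint8),st[i]) for i in range(1,n) if lo<=st[i,4]<=hi]
def rect(c,m,z):
    P=np.argwhere(m)[:,::-1];W=np.array([ray(c,u,v,z)[:2] for u,v in P],np.float32)*1000
    H=cv2.convexHull(W);return cv2.minAreaRect(H)
E
python3 - <<'E'
from h import *
c=cam('top');f=c['frame'].astype(int);R,G,B=f[...,0],f[...,1],f[...,2]
yel=(R>150)&(G>130)&(B<70)
for ce,m,s in blobs(yel,60,2000,(380,130,520,260)): print('yel',ce.round(1),s[4],ray(c,*ce,.012).round(4),rect(c,m,.012))
blk=(f.max(2)<60)
for ce,m,s in blobs(blk,800,20000,(200,130,510,260)): print('black',ce.round(1),s[4],rect(c,m,.02 if ce[0]>400 else .003))
gr=(f.min(2)>110)&(f.max(2)-f.min(2)<40)
for ce,m,s in blobs(gr,60,2000,(200,130,400,260)): print('grey',ce.round(1),s[4],'z85',ray(c,*ce,.085).round(4),'z32',ray(c,*ce,.032).round(4),rect(c,m,.088 if ce[0]<340 else .032))
bl=(B>R+15)&(f.max(2)>60)
for ce,m,s in blobs(bl,40,2000,(355,140,400,180)): print('blue',ce.round(1),s[4],ray(c,*ce,.021).round(4))
E
```

```text
yel [450.2 173.1] 271 [ 0.5859 -0.2949  0.012 ] ((585.9010620117188, -294.83831787109375), (42.019447326660156, 57.9359130859375), 10.953022956848145)
yel [450.1 210.7] 243 [ 0.4728 -0.2918  0.012 ] ((473.2647399902344, -291.41619873046875), (47.58408737182617, 51.08881759643555), 88.51512145996094)
yel [394.2 239.1] 261 [ 0.3893 -0.1236  0.012 ] ((389.4163818359375, -123.30757141113281), (40.303916931152344, 58.80485916137695), 70.50416564941406)
black [455.4 197. ] 3826 ((516.2786865234375, -305.017333984375), (255.3512420654297, 160.15345764160156), 11.217533111572266)
black [277.4 188.9] 2957 ((545.1924438476562, 232.9383544921875), (124.7491455078125, 324.67108154296875), 9.391860961914062)
grey [310.2 176.7] 375 z85 [0.5708 0.1224 0.085 ] z32 [0.5771 0.1257 0.032 ] ((570.9701538085938, 121.3698959350586), (59.55750274658203, 59.80818557739258), 89.58662414550781)
grey [272.8 189.3] 376 z85 [0.5358 0.229  0.085 ] z32 [0.5404 0.2375 0.032 ] ((535.0941162109375, 229.27113342285156), (59.75880432128906, 59.665199279785156), 89.4773941040039)
grey [234.6 197.3] 375 z85 [0.514  0.3377 0.085 ] z32 [0.5174 0.3516 0.032 ] ((513.3959350585938, 337.29241943359375), (59.99904251098633, 59.64271545410156), 89.50326538085938)
grey [376.6 205.6] 280 z85 [ 0.4869 -0.0645  0.085 ] z32 [ 0.489  -0.0704  0.032 ] ((488.9950866699219, -70.37531280517578), (40.66209411621094, 59.74648666381836), 41.9401741027832)
blue [378.1 157.2] 117 [ 0.6351 -0.0783  0.021 ]
```

{"name": "step_arm", "arguments": {"deltas": [{"x":-24.8,"y":30.5},{"x":-24.8,"y":30.5},{"x":-24.8,"y":30.5},{"x":-24.8,"y":30.5},{"x":-24.8,"y":30.5},{"x":-24.8,"y":30.5},{"x":-24.8,"y":30.5},{"x":-24.8,"y":30.5},{"x":-24.8,"y":30.5},{"x":-24.8,"y":30.5}]}}

```text
validation failed for argument at $.de...
```

{"name": "step_arm", "arguments": {"deltas": [{"x":-30.8,"y":18},{"x":-30.8,"y":18},{"x":-30.8,"y":18},{"x":-30.8,"y":18},{"x":-30.8,"y":18},{"x":-30.8,"y":18},{"x":-30.8,"y":18},{"x":-30.8,"y":18},{"x":-30.8,"y":18},{"x":-30.8,"y":18}]}}

```text
validation failed for argument at $.de...
```

{"name": "step_arm", "arguments": {"deltas": [{"twist":0.1},{"twist":0.1},{"twist":0.1},{"twist":0.1},{"twist":0.1},{"z":0}], "fingers": 70}}

```text
validation failed for argument at $.de...
```

```bash
python3 - <<'E'
from h import *
s=get_state();print(s['tcp_pos'],s['orientation'],s['joint_positions'].round(2),s['width'],s['force'])
c=cam('wrist','w1.png');print(c['fx'],c['fy'],c['cx'],c['cy'],np.round(c['T'],3).tolist())
for p in ((.489,-.0704,.032),(.635,-.078,.021)): print(proj(c,p))
E
```

```text
[0.21288957 0.6138444  0.25566006] [3.14147318e+00 1.15718053e-03 1.23699660e+00] [-1.34  0.33  0.04  1.47 -0.01  1.34 -0.06] 1.0046872677750156 [-0.45574447  0.36695157  0.1447962 ]
288.9082289618272 288.9082289618272 319.3902719851862 198.48375632003965 [[0.328, 0.897, 0.296, 0.137], [0.945, -0.31, -0.106, 0.641], [-0.003, 0.314, -0.949, 0.372], [0.0, 0.0, 0.0, 1.0]]
(np.float64(-0.11800620308122234), np.float64(445.6784670548236))
(np.float64(52.26796102468194), np.float64(488.8936475285601))
```

View pics/w1.png

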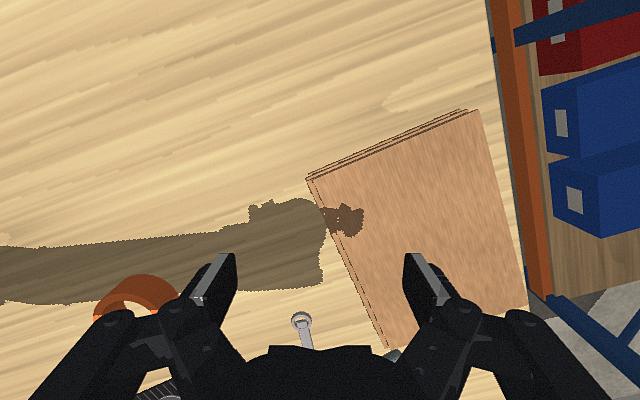

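The wrist view shows only bench here, with the fingertips at (225,258) and (412,258). The moves were refused, so I'll try again with every key present.

{"name": "step_arm", "arguments": {"deltas": [{"x":-24.8,"y":30.5,"z":0,"twist":0},{"x":-24.8,"y":30.5,"z":0,"twist":0},{"x":-24.8,"y":30.5,"z":0,"twist":0},{"x":-24.8,"y":30.5,"z":0,"twist":0},{"x":-24.8,"y":30.5,"z":0,"twist":0},{"x":-24.8,"y":30.5,"z":0,"twist":0},{"x":-24.8,"y":30.5,"z":0,"twist":0},{"x":-24.8,"y":30.5,"z":0,"twist":0},{"x":-24.8,"y":30.5,"z":0,"twist":0},{"x":-24.8,"y":30.5,"z":0,"twist":0}]}}

```text
time_s: 1.03
tcp_pos: [0.4204, 0.278, 0.2564]
orientation: [-3.142, -0.0, 1.237]
force: [0.2, 1.5, 0.4]
width: 1.003
```

{"name": "step_arm", "arguments": {"deltas": [{"x":-30.8,"y":18,"z":0,"twist":0},{"x":-30.8,"y":18,"z":0,"twist":0},{"x":-30.8,"y":18,"z":0,"twist":0},{"x":-30.8,"y":18,"z":0,"twist":0},{"x":-30.8,"y":18,"z":0,"twist":0},{"x":-30.8,"y":18,"z":0,"twist":0},{"x":-30.8,"y":18,"z":0,"twist":0},{"x":-30.8,"y":18,"z":0,"twist":0},{"x":-30.8,"y":18,"z":0,"twist":0},{"x":-30.8,"y":18,"z":0,"twist":0}]}}

```text
time_s: 1.87
tcp_pos: [0.4889, -0.0719, 0.2565]
orientation: [3.141, -0.001, 1.237]
force: [0.3, 0.1, -0.2]
width: 0.999
```

{"name": "step_arm", "arguments": {"deltas": [{"x":0,"y":0,"z":0,"twist":0.1},{"x":0,"y":0,"z":0,"twist":0.1},{"x":0,"y":0,"z":0,"twist":0.1},{"x":0,"y":0,"z":0,"twist":0.1},{"x":0,"y":0,"z":0,"twist":0.105},{"x":0,"y":0,"z":0,"twist":0}], "fingers": 70}}

```text
time_s: 2.37
tcp_pos: [0.4889, -0.0702, 0.2563]
orientation: [-3.141, 0.0, 0.727]
force: [0.0, -0.8, -0.4]
width: 0.82
```

```bash
cat >> h.py <<'E'
def go(x,y,z,yawdeg=None):
    s=get_state();p=s['tcp_pos'];w=s['orientation'][2];d=np.array([x,y,z])-p
    print('tcp',p.round(4),'yaw',round(np.degrees(w),2),'width',round(s['width'],3),'F',s['force'].round(1),'j',s['joint_positions'].round(2))
    print('tool dx,dy,dz mm',(1000*np.array([d[0]*np.cos(w)+d[1]*np.sin(w),d[0]*np.sin(w)-d[1]*np.cos(w),-d[2]])).round(1),'twist',None if yawdeg is None else round(w-np.radians(yawdeg),3))
E
python3 - <<'E'
from h import *
c=cam('wrist','w2.png')
print(proj(c,(.489,-.0704,.032)),proj(c,(.635,-.078,.021)))
f=c['frame'].astype(int)
gr=(f.min(2)>110)&(f.max(2)-f.min(2)<30)
for ce,m,s in blobs(gr,800,30000): print('grey',ce.round(1),s,rect(c,m,.032))
go(.489,-.0704,.05,41.9)
E
```

```text
(np.float64(319.27892162383637), np.float64(173.45032251735358)) (np.float64(396.0503031856851), np.float64(245.51617487972393))
grey [519.7  88.4] [ 463   13   92  113 3812] ((564.18701171875, 159.73577880859375), (72.50299835205078, 136.6631622314453), 67.01174926757812)
grey [318.3 170.3] [ 302  145   33   51 1517] ((485.5799560546875, -68.84912109375), (38.50555419921875, 61.17341995239258), 42.54380416870117)
grey [605.2 214.9] [ 579  193   61   49 1155] ((794.374267578125, 130.000732421875), (30.509685516357422, 78.58964538574219), 0.1974208652973175)
grey [521.6 214. ] [ 498  194   59   48 1490] ((716.5824584960938, 59.620330810546875), (71.24651336669922, 49.204044342041016), 14.356616020202637)
grey [588.7 339. ] [ 563  312   53   55 1545] ((953.2791748046875, 5.83863639831543), (50.983036041259766, 118.5945053100586), 87.63031005859375)
grey [ 26.4 376. ] [   0  347   65   53 2224] ((362.4997863769531, -621.9549560546875), (99.13054656982422, 83.48043060302734), 89.83891296386719)
tcp [ 0.4889 -0.0702  0.2563] yaw 42.02 width 0.82 F [0.2 0.4 0.1] j [-0.61 -0.01  0.66  1.86  0.01  1.29  0.79]
tool dx,dy,dz mm [-1.000e-01  2.000e-01  2.063e+02] twist 0.002
```

View pics/w2.png

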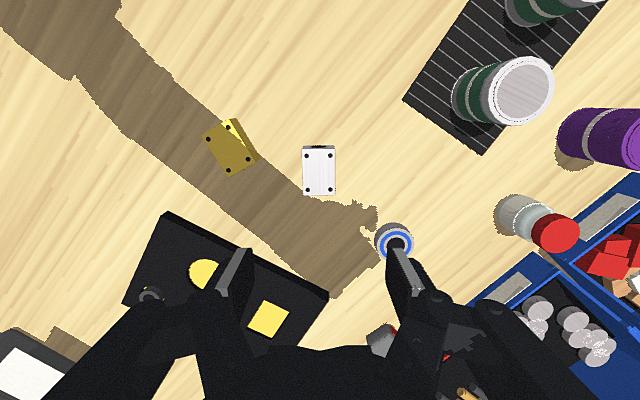

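The wrist view shows the block's top face centred near (318.5,172), under the TCP and with its long side across the jaws' closing direction. I'll lower and grip it.

{"name": "step_arm", "arguments": {"deltas": [{"x":0,"y":0,"z":34,"twist":0},{"x":0,"y":0,"z":34,"twist":0},{"x":0,"y":0,"z":34,"twist":0},{"x":0,"y":0,"z":34,"twist":0},{"x":0,"y":0,"z":34,"twist":0},{"x":0,"y":0,"z":29,"twist":0},{"x":0,"y":0,"z":10,"twist":0},{"x":0,"y":0,"z":5,"twist":0},{"x":0,"y":0,"z":5,"twist":0},{"x":0,"y":0,"z":0,"twist":0}], "fingers": 65}}

```text
time_s: 3.25
tcp_pos: [0.4897, -0.0701, 0.0379]
orientation: [3.141, -0.001, 0.733]
force: [-0.4, 0.9, -0.1]
width: 0.763
```

{"name": "step_arm", "arguments": {"deltas": [{"x":0,"y":0,"z":0,"twist":0},{"x":0,"y":0,"z":0,"twist":0},{"x":0,"y":0,"z":0,"twist":0},{"x":0,"y":0,"z":0,"twist":0},{"x":0,"y":0,"z":0,"twist":0},{"x":0,"y":0,"z":0,"twist":0}], "fingers": 30, "newtons": 40}}

```text
time_s: 3.75
tcp_pos: [0.49, -0.0701, 0.0388]
orientation: [3.141, -0.002, 0.732]
force: [-1.4, 0.1, 7.2]
width: 0.455
```

{"name": "step_arm", "arguments": {"deltas": [{"x":0,"y":0,"z":-10,"twist":0},{"x":0,"y":0,"z":-20,"twist":0},{"x":0,"y":0,"z":-20,"twist":0},{"x":0,"y":0,"z":-20,"twist":0},{"x":0,"y":0,"z":-10,"twist":0},{"x":0,"y":0,"z":0,"twist":0}]}}

```text
time_s: 4.25
tcp_pos: [0.4906, -0.0701, 0.1201]
orientation: [3.139, -0.004, 0.732]
force: [-0.5, -0.1, -2.1]
width: 0.454
```

```bash
python3 - <<'E'
from h import *
go(.5859,-.2949,.117,11.2)
E
```

```text
tcp [ 0.4906 -0.0701  0.1201] yaw 41.94 width 0.454 F [-0.5 -0.1 -2.1] j [-0.58  0.15  0.69  2.03 -0.12  0.99  0.9 ]
tool dx,dy,dz mm [-79.4 230.9   3.1] twist 0.537
```

{"name": "step_arm", "arguments": {"deltas": [{"x":-7.9,"y":23.1,"z":0,"twist":0},{"x":-7.9,"y":23.1,"z":0,"twist":0},{"x":-7.9,"y":23.1,"z":0,"twist":0},{"x":-7.9,"y":23.1,"z":0,"twist":0},{"x":-7.9,"y":23.1,"z":0,"twist":0},{"x":-7.9,"y":23.1,"z":0,"twist":0},{"x":-7.9,"y":23.1,"z":0,"twist":0},{"x":-7.9,"y":23.1,"z":0,"twist":0},{"x":-7.9,"y":23.1,"z":0,"twist":0},{"x":-7.9,"y":23.1,"z":0,"twist":0}]}}

```text
time_s: 5.08
tcp_pos: [0.5846, -0.2955, 0.1159]
orientation: [-3.14, 0.001, 0.732]
force: [0.2, -0.5, -1.8]
width: 0.457
```

{"name": "step_arm", "arguments": {"deltas": [{"x":0,"y":0,"z":0,"twist":0.107},{"x":0,"y":0,"z":0,"twist":0.107},{"x":0,"y":0,"z":0,"twist":0.107},{"x":0,"y":0,"z":0,"twist":0.107},{"x":0,"y":0,"z":0,"twist":0.107},{"x":0,"y":0,"z":0,"twist":0},{"x":0,"y":0,"z":0,"twist":0}]}}

```text
time_s: 5.67
tcp_pos: [0.5843, -0.2944, 0.1163]
orientation: [-3.141, 0.002, 0.201]
force: [-0.0, 0.9, -0.8]
width: 0.456
```

```bash
python3 - <<'E'
from h import *
c=cam('wrist','w3.png');go(.5859,-.2949,.117,11.2)
f=c['frame'].astype(int);R,G,B=f[...,0],f[...,1],f[...,2]
for ce,m,s in blobs((R>120)&(G>100)&(B<70),200,60000): print('yel',ce.round(1),s,ray(c,*ce,.012).round(4),rect(c,m,.012))
for ce,m,s in blobs((f.min(2)>110)&(f.max(2)-f.min(2)<30),1000,30000): print('grey',ce.round(1),s)
E
```

```text
tcp [ 0.5844 -0.2945  0.1165] yaw 11.52 width 0.462 F [-0.1 -0.3 -1.9] j [-0.2   0.56  0.82  1.64 -0.44  1.13  0.94]
tool dx,dy,dz mm [ 1.4  0.7 -0.5] twist 0.006
yel [318.3 183.1] [ 291  171   56   26 1401] [ 0.5792 -0.2745  0.012 ] ((579.4964599609375, -274.9217834472656), (43.63547134399414, 20.498733520507812), 11.476419448852539)
grey [588.9 150.2] [ 531  109  109   79 5914]
grey [319.4 260.5] [ 278  197   84  121 8272]
grey [554.6 310.2] [ 524  266   65   93 2657]
```

View pics/w3.png

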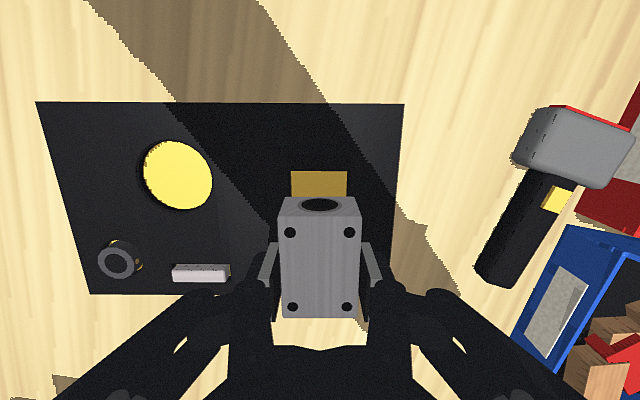

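The block is held squarely: its screw holes are at (290,232), (350,232), (292,307) and (347,307). The far rim of the nest shows at v≈171 and u 291–347, and the round nest is at (177,175). I'll compare the block's offset in the hand with the nest.

```bash
cat >> h.py <<'E'
def tool(p):
    s=get_state();w=s['orientation'][2];d=(np.array(p)-s['tcp_pos'])[:2]*1000
    return np.array([d[0]*np.cos(w)+d[1]*np.sin(w),d[0]*np.sin(w)-d[1]*np.cos(w)]).round(1)
E
python3 - <<'E'
from h import *
c=cam('wrist');s=get_state();f=c['frame'].astype(int);R,G,B=f[...,0],f[...,1],f[...,2]
zt=s['tcp_pos'][2]-.0068
hs=[]
for ce,m,st in blobs(f.max(2)<60,30,200,(282,222,358,316)):
    print('hole',ce.round(1),st[4],tool(ray(c,*ce,zt)));hs.append(tool(ray(c,*ce,zt)))
print('block in hand',np.mean(hs,0))
for ce,m,st in blobs((R>120)&(G>100)&(B<70),1000,60000,(280,160,360,200)):
    for p in cv2.approxPolyDP(cv2.convexHull(np.argwhere(m)[:,::-1].astype(np.float32)),3,True)[:,0]: print('corner',p,'z20',tool(ray(c,*p,.02)),'z12',tool(ray(c,*p,.012)))
for ce,m,st in blobs((R>120)&(G>100)&(B<70),1000,60000,(120,120,250,230)):
    print('round',ce,st,ray(c,*ce,.012),tool(ray(c,*ce,.012)),rect(c,m,.012))
m=cv2.morphologyEx((f.max(2)<75).astype(np.uint8),cv2.MORPH_CLOSE,np.ones((3,3)))
for v,u in ((101,42),(103,402)): print(u,v,ray(c,u,v,.02),tool(ray(c,u,v,.02)))
E
```

```text
hole [289.6 232.1] 100 [-14.1 -23.6]
hole [349. 232.] 96 [ 13.7 -23.7]
hole [292.3 306.3] 73 [-14.  18.]
hole [346.5 306.2] 73 [13.7 18. ]
block in hand [-0.175 -2.825]
corner [345. 195.] z20 [ 19.7 -13.2] z12 [ 20.4 -10.7]
corner [292. 196.] z20 [-21.4 -12.4] z12 [-22.2  -9.8]
corner [291. 171.] z20 [-21.5 -32.2] z12 [-22.3 -30.4]
corner [346. 171.] z20 [ 19.9 -32.2] z12 [ 20.7 -30.4]
42 101 [ 0.37795363 -0.25276447  0.02      ] [-194.   -82.1]
402 103 [ 0.62487367 -0.2038895   0.02      ] [ 57.7 -80.8]
```

{"name": "step_arm", "arguments": {"deltas": [{"x":-0.7,"y":1.5,"z":10,"twist":0},{"x":0,"y":0,"z":15,"twist":0},{"x":0,"y":0,"z":15,"twist":0},{"x":0,"y":0,"z":10,"twist":0},{"x":0,"y":0,"z":5,"twist":0},{"x":0,"y":0,"z":2,"twist":0},{"x":0,"y":0,"z":2,"twist":0},{"x":0,"y":0,"z":2,"twist":0},{"x":0,"y":0,"z":0,"twist":0}]}}

```text
time_s: 6.52
tcp_pos: [0.5844, -0.2965, 0.0565]
orientation: [3.141, -0.0, 0.197]
force: [-0.0, -0.1, -1.7]
width: 0.461
```

```bash
python3 - <<'E'
from h import *
cam('wrist','w4.png');go(.5859,-.2949,.0508,11.5)
E
```

```text
tcp [ 0.5844 -0.2965  0.0566] yaw 11.29 width 0.455 F [-0.5 -1.2 -1.2] j [-0.16  0.63  0.77  1.68 -0.5   1.04  0.97]
tool dx,dy,dz mm [ 1.7 -1.3  5.8] twist -0.004
```

{"name": "step_arm", "arguments": {"deltas": [{"x":0,"y":0,"z":2,"twist":0},{"x":0,"y":0,"z":2,"twist":0},{"x":0,"y":0,"z":1.5,"twist":0},{"x":0,"y":0,"z":0,"twist":0}]}}

```text
time_s: 6.9
tcp_pos: [0.5843, -0.2964, 0.0509]
orientation: [-3.142, -0.0, 0.197]
force: [-0.4, 0.7, -1.0]
width: 0.456
```

{"name": "step_arm", "arguments": {"deltas": [{"x":0,"y":0,"z":0,"twist":0},{"x":0,"y":0,"z":0,"twist":0},{"x":0,"y":0,"z":0,"twist":0},{"x":0,"y":0,"z":0,"twist":0}], "fingers": 62}}

```text
time_s: 7.23
tcp_pos: [0.5843, -0.2965, 0.0509]
orientation: [3.141, -0.0, 0.197]
force: [0.9, 0.6, -0.3]
width: 0.724
```

{"name": "step_arm", "arguments": {"deltas": [{"x":0,"y":0,"z":-10,"twist":0},{"x":0,"y":0,"z":-20,"twist":0},{"x":0,"y":0,"z":-30,"twist":0},{"x":0,"y":0,"z":-30,"twist":0},{"x":0,"y":0,"z":-30,"twist":0},{"x":0,"y":0,"z":0,"twist":0}]}}

```text
time_s: 7.73
tcp_pos: [0.5863, -0.2985, 0.178]
orientation: [3.137, -0.007, 0.196]
force: [0.1, -1.0, 0.7]
width: 0.733
```

```bash
python3 - <<'E'
from h import *
cam('wrist','w5.png');go(.6351,-.0783,.17,11.5)
E
```

```text
tcp [ 0.5857 -0.2977  0.1751] yaw 11.27 width 0.727 F [-0.  -0.1  0.5] j [-0.22  0.51  0.85  1.59 -0.4   1.23  0.91]
tool dx,dy,dz mm [  91.4 -205.5    5.1] twist -0.004
```

View pics/w5.png

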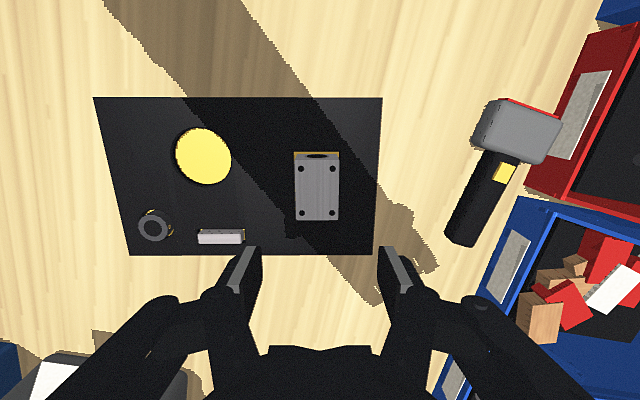

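The block lies square in its nest, with its top face at u 294–340. Next I'll check its holes and measure the round nest at (203,156) in this view.

```bash
python3 - <<'E'
from h import *
c=cam('wrist');f=c['frame'].astype(int);R,G,B=f[...,0],f[...,1],f[...,2]
h=[ray(c,*ce,.044) for ce,m,st in blobs(f.max(2)<60,15,120,(296,162,337,220))]
print(len(h),np.round(h,4).tolist());b=np.mean(h,0);print('block',b)
for ce,m,st in blobs((R>120)&(G>100)&(B<90),300,60000,(160,110,240,200)):
    P=cv2.convexHull(np.argwhere(m)[:,::-1].astype(np.float32))[:,0]
    for z in(.012,.02):
        W=np.array([ray(c,u,v,z)[:2] for u,v in P],np.float32);print('round',z,cv2.minEnclosingCircle(W*1000),ray(c,*ce,z))
# tray outline corners
m=(f.max(2)<75)
for u,v in ((93.5,97),(382,97),(128,255)): print(ray(c,u,v,.02).round(4))
E
```

```text
4 [[0.5662, -0.2766, 0.044], [0.5935, -0.2714, 0.044], [0.5744, -0.3178, 0.044], [0.6016, -0.3124, 0.044]]
block [ 0.58392258 -0.2945594   0.044     ]
[ 0.3745 -0.2528  0.02  ]
[ 0.6244 -0.2031  0.02  ]
[ 0.4026 -0.4076  0.02  ]
```

{"name": "step_arm", "arguments": {"deltas": [{"x":11.4,"y":-25.7,"z":0,"twist":0},{"x":11.4,"y":-25.7,"z":0,"twist":0},{"x":11.4,"y":-25.7,"z":0,"twist":0},{"x":11.4,"y":-25.7,"z":0,"twist":0},{"x":11.4,"y":-25.7,"z":0,"twist":0},{"x":11.4,"y":-25.7,"z":0,"twist":0},{"x":11.4,"y":-25.7,"z":0,"twist":0},{"x":11.4,"y":-25.7,"z":0,"twist":0},{"x":0,"y":0,"z":0,"twist":0},{"x":0,"y":0,"z":0,"twist":0}], "fingers": 78}}

```text
time_s: 8.67
tcp_pos: [0.6333, -0.0742, 0.1695]
orientation: [-3.141, 0.002, 0.201]
force: [0.5, -0.8, 0.0]
width: 0.912
```

```bash
python3 - <<'E'
from h import *
c=cam('wrist','w6.png');f=c['frame'].astype(int);R,G,B=f[...,0],f[...,1],f[...,2]
u,v=proj(c,(.6351,-.0783,.021));print(u,v)
roi=tuple(int(t) for t in(max(u-45,0),max(v-45,0),u+45,v+45))
for ce,m,st in blobs((B>R+25),40,5000,roi):
    P=cv2.convexHull(np.argwhere(m)[:,::-1])[:,0]
    W=np.array([ray(c,a,b,.021)[:2] for a,b in P],np.float32);print(ce,st,cv2.minEnclosingCircle(W*1000),ray(c,*ce,.021))
    q=cv2.minEnclosingCircle(W)[0];go(q[0],q[1],.037)
c=camera('wrist');f=cv2.imread('pics/w5.png')[150,195];print('nest bgr',f)
E
```

```text
320.60370478696467 196.08109931300226
[319.55108359 194.67182663] [298 174  44  43 646] ((633.933837890625, -78.14402770996094), 21.661836624145508) [ 0.63382159 -0.0771069   0.021     ]
tcp [ 0.6329 -0.0763  0.1699] yaw 11.36 width 0.913 F [ 0.1 -1.3 -0.9] j [-0.58  0.47  0.83  1.63 -0.37  1.2   0.54]
tool dx,dy,dz mm [  0.6   1.9 132.9] twist None
nest bgr [125 244 254]
```

View pics/w6.png

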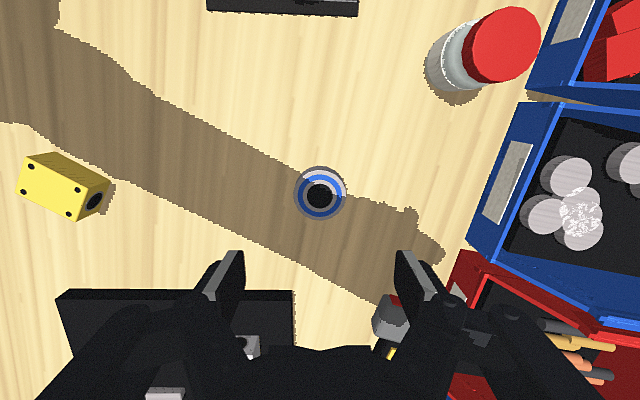

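The wrist view shows the bearing at (320,194), clear of the fingers, so I'll grip it.

{"name": "step_arm", "arguments": {"deltas": [{"x":0.6,"y":1.9,"z":30,"twist":0},{"x":0,"y":0,"z":30,"twist":0},{"x":0,"y":0,"z":30,"twist":0},{"x":0,"y":0,"z":20,"twist":0},{"x":0,"y":0,"z":10,"twist":0},{"x":0,"y":0,"z":7,"twist":0},{"x":0,"y":0,"z":5,"twist":0},{"x":0,"y":0,"z":2,"twist":0},{"x":0,"y":0,"z":0,"twist":0}]}}

```text
time_s: 9.52
tcp_pos: [0.6348, -0.079, 0.0374]
orientation: [3.141, -0.001, 0.197]
force: [-0.2, 0.4, 0.5]
width: 0.913
```

{"name": "step_arm", "arguments": {"deltas": [{"x":0,"y":0,"z":0,"twist":0},{"x":0,"y":0,"z":0,"twist":0},{"x":0,"y":0,"z":0,"twist":0},{"x":0,"y":0,"z":0,"twist":0},{"x":0,"y":0,"z":0,"twist":0},{"x":0,"y":0,"z":0,"twist":0}], "fingers": 42, "newtons": 40}}

```text
time_s: 10.02
tcp_pos: [0.6349, -0.0787, 0.0382]
orientation: [-3.141, -0.001, 0.197]
force: [-2.5, 0.3, 7.4]
width: 0.567
```

{"name": "step_arm", "arguments": {"deltas": [{"x":0,"y":0,"z":-10,"twist":0},{"x":0,"y":0,"z":-20,"twist":0},{"x":0,"y":0,"z":-30,"twist":0},{"x":0,"y":0,"z":-30,"twist":0},{"x":0,"y":0,"z":0,"twist":0}]}}

```text
time_s: 10.43
tcp_pos: [0.6373, -0.0797, 0.1335]
orientation: [3.14, -0.008, 0.196]
force: [0.8, -0.2, -0.1]
width: 0.559
```

```bash
python3 - <<'E'
from h import *
go(.471,-.2905,.126,11.3)
E
```

```text
tcp [ 0.6373 -0.0797  0.1335] yaw 11.25 width 0.559 F [ 0.8 -0.2 -0.1] j [-0.55  0.51  0.81  1.67 -0.4   1.13  0.56]
tool dx,dy,dz mm [-204.2  174.3    7.5] twist -0.001
```

```bash
python3 - <<'E'
from h import *
c=cam('wrist','w7.png');go(.471,-.2905,.126,11.3)
E
```

```text
tcp [ 0.6363 -0.0792  0.1308] yaw 11.28 width 0.561 F [ 0.1 -0.2 -1.9] j [-0.55  0.51  0.81  1.67 -0.4   1.13  0.56]
tool dx,dy,dz mm [-203.5  174.9    4.8] twist -0.0
```

View pics/w7.png

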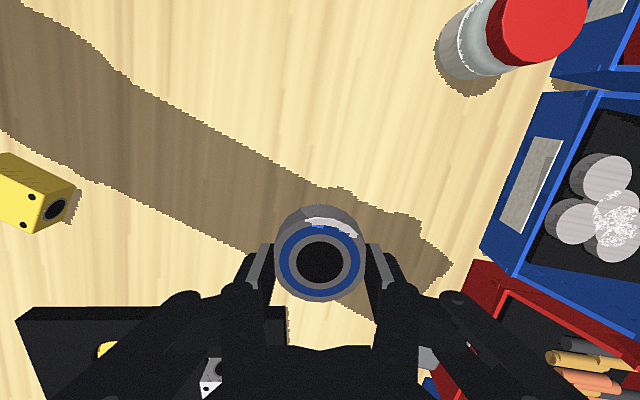

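The bearing is held flat between the pads at (320,260). I'll carry it to the round nest.

{"name": "step_arm", "arguments": {"deltas": [{"x":-20.3,"y":17.5,"z":0,"twist":0},{"x":-20.3,"y":17.5,"z":0,"twist":0},{"x":-20.3,"y":17.5,"z":0,"twist":0},{"x":-20.3,"y":17.5,"z":0,"twist":0},{"x":-20.3,"y":17.5,"z":0,"twist":0},{"x":-20.3,"y":17.5,"z":0,"twist":0},{"x":-20.3,"y":17.5,"z":0,"twist":0},{"x":-20.3,"y":17.5,"z":0,"twist":0},{"x":-20.3,"y":17.5,"z":0,"twist":0},{"x":-20.3,"y":17.5,"z":0,"twist":0}]}}

```text
time_s: 11.32
tcp_pos: [0.4682, -0.2905, 0.1264]
orientation: [-3.141, 0.001, 0.197]
force: [0.1, -0.6, -2.1]
width: 0.564
```

{"name": "step_arm", "arguments": {"deltas": [{"x":0,"y":0,"z":0,"twist":0},{"x":0,"y":0,"z":0,"twist":0}]}}

```text
time_s: 11.48
tcp_pos: [0.4681, -0.2911, 0.1266]
orientation: [-3.141, 0.0, 0.194]
force: [0.7, 0.0, -2.0]
width: 0.566
```

```bash
python3 - <<'E'
from h import *
c=cam('wrist','w8.png');go(.471,-.2905,.126,11.3)
f=c['frame'].astype(int);R,G,B=f[...,0],f[...,1],f[...,2]
z=get_state()['tcp_pos'][2]-.038+.021
for ce,m,st in blobs((B>R+25),100,8000,(260,190,380,330)):
    P=cv2.convexHull(np.argwhere(m)[:,::-1])[:,0]
    W=np.array([ray(c,a,b,z)[:2] for a,b in P],np.float32);q=cv2.minEnclosingCircle(W);print('bearing tool',st,q[1],tool([*q[0],0]))
for ce,m,st in blobs((R-B>90)&(G>100),200,8000,(250,100,400,240)):
    P=cv2.convexHull(np.argwhere(m)[:,::-1])[:,0]
    print('nest',st,np.c_[P,np.array([tool(ray(c,a,b,.012)) for a,b in P]),np.array([tool(ray(c,a,b,.02)) for a,b in P])].tolist())
E
```

```text
tcp [ 0.4692 -0.2898  0.1265] yaw 11.22 width 0.565 F [ 0.7  1.3 -1.4] j [-0.3   0.34  0.92  1.89 -0.31  1.06  0.95]
tool dx,dy,dz mm [1.6 1.  0.5] twist -0.001
bearing tool [ 279  225   82   72 1946] 0.021533090621232986 [-1.5 -0.4]
nest [ 290  173   65   44 1809] [[354.0, 207.0, 28.1, 4.4, 27.0, 1.5], [353.0, 211.0, 27.3, 8.0, 26.3, 5.0], [351.0, 216.0, 25.8, 12.6, 24.8, 9.4], [292.0, 212.0, -24.8, 8.8, -24.0, 5.7], [291.0, 210.0, -25.6, 6.9, -24.8, 3.9], [290.0, 204.0, -26.3, 1.5, -25.4, -1.3], [290.0, 199.0, -26.2, -3.0, -25.3, -5.6], [291.0, 195.0, -25.2, -6.5, -24.4, -9.0], [293.0, 190.0, -23.4, -10.9, -22.6, -13.2], [295.0, 187.0, -21.6, -13.5, -20.9, -15.8], [298.0, 183.0, -19.0, -16.9, -18.4, -19.1], [299.0, 182.0, -18.2, -17.7, -17.6, -19.9], [303.0, 179.0, -14.8, -20.3, -14.4, -22.4], [311.0, 175.0, -8.2, -23.7, -8.0, -25.6], [314.0, 174.0, -5.7, -24.5, -5.6, -26.4], [320.0, 173.0, -0.8, -25.3, -0.8, -27.2], [323.0, 173.0, 1.6, -25.3, 1.5, -27.2], [331.0, 174.0, 8.2, -24.4, 7.9, -26.4], [336.0, 176.0, 12.3, -22.8, 11.8, -24.7], [340.0, 178.0, 15.6, -21.1, 15.1, -23.1], [343.0, 180.0, 18.2, -19.3, 17.5, -21.4], [347.0, 183.0, 21.5, -16.8, 20.7, -19.0], [350.0, 187.0, 24.1, -13.3, 23.2, -15.6], [352.0, 190.0, 25.9, -10.7, 24.9, -13.1], [354.0, 195.0, 27.7, -6.3, 26.7, -8.9]]
```

View pics/w8.png

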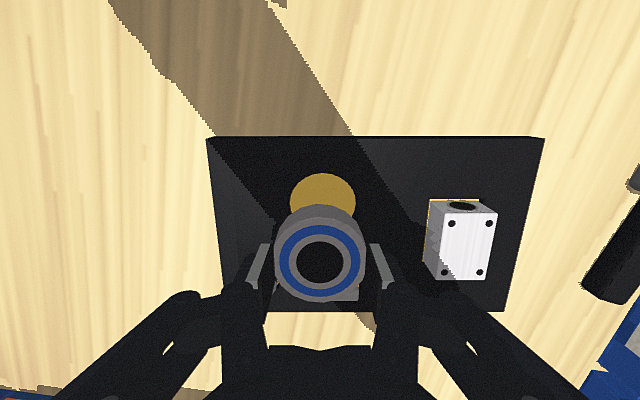

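The bearing is at (320,260) in the hand, and the nest floor shows at u 290–354 with its far rim at v 173. The correction is about x +2, y +0.8.

{"name": "step_arm", "arguments": {"deltas": [{"x":2.0,"y":0.8,"z":10,"twist":0},{"x":0,"y":0,"z":20,"twist":0},{"x":0,"y":0,"z":18,"twist":0},{"x":0,"y":0,"z":10,"twist":0},{"x":0,"y":0,"z":5,"twist":0},{"x":0,"y":0,"z":3,"twist":0},{"x":0,"y":0,"z":2,"twist":0},{"x":0,"y":0,"z":2,"twist":0},{"x":0,"y":0,"z":0,"twist":0}]}}

```text
time_s: 12.28
tcp_pos: [0.472, -0.2904, 0.0571]
orientation: [3.141, -0.001, 0.197]
force: [0.7, -0.1, -1.8]
width: 0.565
```

{"name": "step_arm", "arguments": {"deltas": [{"x":0,"y":0,"z":2,"twist":0},{"x":0,"y":0,"z":2,"twist":0},{"x":0,"y":0,"z":1.5,"twist":0},{"x":0,"y":0,"z":1,"twist":0},{"x":0,"y":0,"z":0,"twist":0}]}}

```text
time_s: 12.7
tcp_pos: [0.4717, -0.2904, 0.0503]
orientation: [-3.142, 0.0, 0.197]
force: [0.0, 0.2, -1.5]
width: 0.57
```

{"name": "step_arm", "arguments": {"deltas": [{"x":0,"y":0,"z":0,"twist":0},{"x":0,"y":0,"z":0,"twist":0},{"x":0,"y":0,"z":0,"twist":0},{"x":0,"y":0,"z":0,"twist":0}], "fingers": 72}}

```text
time_s: 13.03
tcp_pos: [0.4718, -0.2904, 0.0505]
orientation: [3.141, -0.0, 0.197]
force: [0.0, -0.5, -0.2]
width: 0.841
```

{"name": "step_arm", "arguments": {"deltas": [{"x":0,"y":0,"z":-10,"twist":0},{"x":0,"y":0,"z":-20,"twist":0},{"x":0,"y":0,"z":-30,"twist":0},{"x":0,"y":0,"z":-30,"twist":0},{"x":0,"y":0,"z":-30,"twist":0},{"x":0,"y":0,"z":-15,"twist":0},{"x":0,"y":0,"z":0,"twist":0}]}}

```text
time_s: 13.62
tcp_pos: [0.4732, -0.2917, 0.1896]
orientation: [3.139, -0.005, 0.196]
force: [-0.5, -1.0, 0.4]
width: 0.839
```

```bash
python3 - <<'E'
from h import *
c=cam('wrist','w9.png')
f=c['frame'].astype(int);R,G,B=f[...,0],f[...,1],f[...,2]
u,v=proj(c,(.471,-.29,.033));print(u,v)
for ce,m,st in blobs((B>R+25),100,8000,tuple(int(t) for t in (u-50,v-50,u+50,v+50))):
    P=cv2.convexHull(np.argwhere(m)[:,::-1])[:,0]
    W=np.array([ray(c,a,b,.033)[:2] for a,b in P],np.float32);q=cv2.minEnclosingCircle(W);print('bearing',st,q)
go(.5708,.1224,.2,None)
u,v=proj(c,(.584,-.2945,.044));k=tuple(int(t) for t in (u-24,v-35,u+24,v+35))
h=[ray(c,*ce,.044) for ce,m,st in blobs(f.max(2)<60,15,120,k)];print(np.round(h,4))
E
```

```text
316.6660079071003 186.76328128586667
bearing [296 165  44  43 629] ((0.4716857969760895, -0.28967270255088806), 0.02166074886918068)
tcp [ 0.4726 -0.291   0.1875] yaw 11.28 width 0.846 F [ 0.9  0.3 -1. ] j [-0.35  0.27  0.97  1.83 -0.24  1.17  0.89]
tool dx,dy,dz mm [ 177.2 -386.1  -12.5] twist None
[[ 0.571  -0.2629  0.044 ]
 [ 0.5912 -0.2584  0.044 ]
 [ 0.5657 -0.2768  0.044 ]
 [ 0.5933 -0.2712  0.044 ]
 [ 0.5743 -0.3179  0.044 ]
 [ 0.6013 -0.3126  0.044 ]]
```

View pics/w9.png

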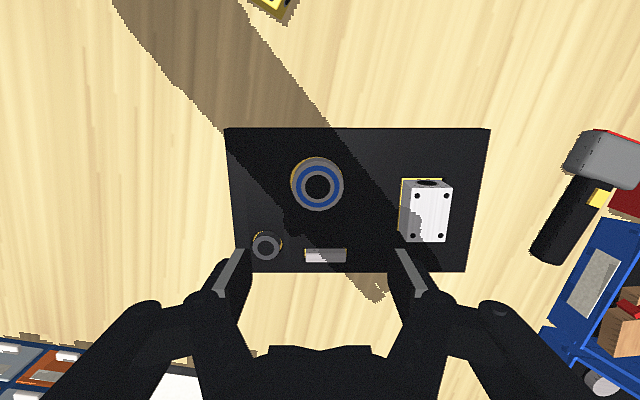

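The bearing sits at (.4717,-.2897), within 1 mm of the nest estimate, and the block, collar and key are in place. On to the first tin.

{"name": "step_arm", "arguments": {"deltas": [{"x":14.8,"y":-32.2,"z":0,"twist":0},{"x":14.8,"y":-32.2,"z":0,"twist":0},{"x":14.8,"y":-32.2,"z":0,"twist":0},{"x":14.8,"y":-32.2,"z":0,"twist":0},{"x":14.8,"y":-32.2,"z":0,"twist":0},{"x":14.8,"y":-32.2,"z":0,"twist":0},{"x":14.8,"y":-32.2,"z":0,"twist":0},{"x":14.8,"y":-32.2,"z":0,"twist":0},{"x":14.8,"y":-32.2,"z":0,"twist":0},{"x":14.8,"y":-32.2,"z":0,"twist":0}], "fingers": 85}}

```text
time_s: 14.5
tcp_pos: [0.5533, 0.0561, 0.1845]
orientation: [-3.141, 0.001, 0.197]
force: [0.6, -0.7, -0.4]
width: 0.995
```

{"name": "step_arm", "arguments": {"deltas": [{"x":14.8,"y":-32.2,"z":0,"twist":0},{"x":14.8,"y":-32.2,"z":0,"twist":0},{"x":0,"y":0,"z":0,"twist":0},{"x":0,"y":0,"z":0,"twist":0}]}}

```text
time_s: 14.83
tcp_pos: [0.5696, 0.1256, 0.184]
orientation: [3.141, 0.002, 0.201]
force: [1.2, -0.9, -0.3]
width: 0.996
```

```bash
cat >> h.py <<'E'
def tin(c,x,y):
    f=c['frame'].astype(int);u,v=proj(c,(x,y,.088));r=70
    for ce,m,st in blobs((f.min(2)>100)&(f.max(2)-f.min(2)<35),1500,30000,tuple(int(max(t,0)) for t in (u-r,v-r,u+r,v+r))):
        P=cv2.convexHull(np.argwhere(m)[:,::-1])[:,0]
        W=np.array([ray(c,a,b,.088)[:2] for a,b in P],np.float32);q=cv2.minEnclosingCircle(W);print('lid',(u,v),st,q)
def avg(n=15):
    F=[];J=[]
    for i in range(n): camera('top');s=get_state();F.append(s['force']);J.append(s['joint_efforts'])
    print('F',np.mean(F,0).round(2),'sd',np.std(F,0)[2].round(2),'eff',np.mean(J,0).round(2),'t',s['time_s'])
E
python3 - <<'E'
from h import *
c=cam('wrist','w10.png');tin(c,.5708,.1224);go(.5708,.1224,.061,11.3);avg(10)
E
```

```text
lid (np.float64(320.31989003834235), np.float64(214.99563646236192)) [ 255  172  103   75 4317] ((0.5592958331108093, 0.12258458137512207), 0.04025091603398323)
tcp [0.5696 0.1233 0.1843] yaw 11.35 width 0.995 F [-0.1 -1.4 -0.7] j [-0.92  0.3   0.76  1.75 -0.22  1.18  0.1 ]
tool dx,dy,dz mm [  1.    1.1 123.3] twist 0.001
F [-0.11 -0.12 -0.2 ] sd 0.4 eff [-4.100e-01 -4.699e+01  8.600e+00 -3.752e+01 -2.000e-02  0.000e+00
  0.000e+00] t 15.3833
```

View pics/w10.png

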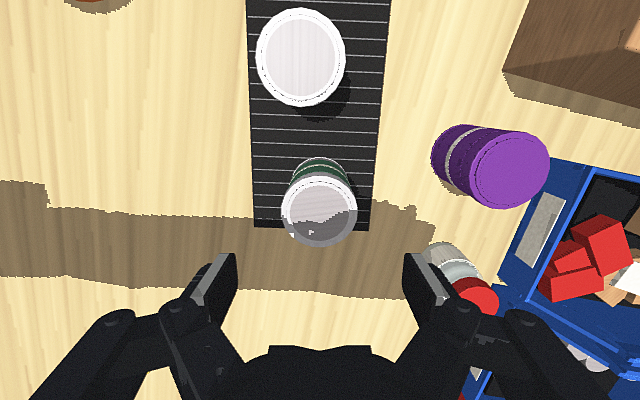

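The first tin's lid is centred at about (319.5,212), matching the projection of (320,215). The jar and the purple decoy are clear of the fingers. I'll grip and lift it.

{"name": "step_arm", "arguments": {"deltas": [{"x":1,"y":0,"z":25,"twist":0},{"x":0,"y":0,"z":25,"twist":0},{"x":0,"y":0,"z":25,"twist":0},{"x":0,"y":0,"z":25,"twist":0},{"x":0,"y":0,"z":15,"twist":0},{"x":0,"y":0,"z":8,"twist":0},{"x":0,"y":0,"z":0,"twist":0}]}}

```text
time_s: 15.97
tcp_pos: [0.5702, 0.1232, 0.0608]
orientation: [3.141, 0.003, 0.197]
force: [-0.4, -0.4, 0.4]
width: 0.996
```

{"name": "step_arm", "arguments": {"deltas": [{"x":0,"y":0,"z":0,"twist":0},{"x":0,"y":0,"z":0,"twist":0},{"x":0,"y":0,"z":0,"twist":0},{"x":0,"y":0,"z":0,"twist":0},{"x":0,"y":0,"z":0,"twist":0},{"x":0,"y":0,"z":0,"twist":0}], "fingers": 50, "newtons": 60}}

```text
time_s: 16.47
tcp_pos: [0.572, 0.1236, 0.0639]
orientation: [-3.141, -0.002, 0.197]
force: [-1.4, -1.6, 5.4]
width: 0.712
```

{"name": "step_arm", "arguments": {"deltas": [{"x":0,"y":0,"z":-5,"twist":0},{"x":0,"y":0,"z":-10,"twist":0},{"x":0,"y":0,"z":-10,"twist":0},{"x":0,"y":0,"z":-10,"twist":0},{"x":0,"y":0,"z":-5,"twist":0},{"x":0,"y":0,"z":0,"twist":0},{"x":0,"y":0,"z":0,"twist":0},{"x":0,"y":0,"z":0,"twist":0}]}}

```text
time_s: 17.13
tcp_pos: [0.5709, 0.1236, 0.102]
orientation: [-3.142, 0.001, 0.197]
force: [0.3, 0.0, -3.9]
width: 0.713
```

```bash
python3 - <<'E'
from h import *
avg(15);go(.5708,.1224,.061,11.3)
E
```

```text
F [-0.03  0.11 -3.27] sd 0.4 eff [-1.000e-02 -5.391e+01  1.154e+01 -3.526e+01  2.000e-02  0.000e+00
  0.000e+00] t 17.8833
tcp [0.5712 0.1235 0.1023] yaw 11.28 width 0.712 F [-0.  -0.7 -3.1] j [-0.88  0.4   0.72  1.83 -0.31  1.02  0.16]
tool dx,dy,dz mm [-0.6  1.  41.3] twist -0.0
```

First tin: about 3.1 N (0.31 kg). I'll set it back and go to the second.

{"name": "step_arm", "arguments": {"deltas": [{"x":0,"y":0,"z":12,"twist":0},{"x":0,"y":0,"z":12,"twist":0},{"x":0,"y":0,"z":7,"twist":0},{"x":0,"y":0,"z":3,"twist":0},{"x":0,"y":0,"z":2,"twist":0},{"x":0,"y":0,"z":2,"twist":0},{"x":0,"y":0,"z":1.5,"twist":0},{"x":0,"y":0,"z":0,"twist":0},{"x":0,"y":0,"z":0,"twist":0}]}}

```text
time_s: 18.63
tcp_pos: [0.5712, 0.1233, 0.0639]
orientation: [-3.141, 0.0, 0.197]
force: [-6.0, -1.4, 8.8]
width: 0.716
```

{"name": "step_arm", "arguments": {"deltas": [{"x":0,"y":0,"z":0,"twist":0},{"x":0,"y":0,"z":0,"twist":0},{"x":0,"y":0,"z":0,"twist":0},{"x":0,"y":0,"z":0,"twist":0},{"x":0,"y":0,"z":0,"twist":0}], "fingers": 85}}

```text
time_s: 19.05
tcp_pos: [0.5714, 0.1236, 0.0629]
orientation: [3.142, -0.0, 0.197]
force: [-0.2, 0.7, 0.2]
width: 0.998
```

{"name": "step_arm", "arguments": {"deltas": [{"x":0,"y":0,"z":-10,"twist":0},{"x":0,"y":0,"z":-20,"twist":0},{"x":0,"y":0,"z":-30,"twist":0},{"x":0,"y":0,"z":-30,"twist":0},{"x":0,"y":0,"z":-30,"twist":0},{"x":0,"y":0,"z":0,"twist":0}]}}

```text
time_s: 19.55
tcp_pos: [0.5742, 0.1235, 0.1894]
orientation: [-3.14, -0.008, 0.196]
force: [0.8, -0.3, 0.3]
width: 0.993
```

{"name": "step_arm", "arguments": {"deltas": [{"x":-2.7,"y":-22.3,"z":0,"twist":0},{"x":-2.7,"y":-22.3,"z":0,"twist":0},{"x":-2.7,"y":-22.3,"z":0,"twist":0},{"x":-2.7,"y":-22.3,"z":0,"twist":0},{"x":-2.7,"y":-22.3,"z":0,"twist":0},{"x":0,"y":0,"z":0,"twist":0},{"x":0,"y":0,"z":0,"twist":0}]}}

```text
time_s: 20.13
tcp_pos: [0.5357, 0.2316, 0.1831]
orientation: [-3.141, -0.0, 0.2]
force: [-0.0, -0.9, -0.1]
width: 0.997
```

```bash
python3 - <<'E'
from h import *
avg(8);go(.5358,.229,.061,11.3)
c=cam('top','t2.png');f=c['frame'].astype(int)
gr=(f.min(2)>110)&(f.max(2)-f.min(2)<40)
for ce,m,s in blobs(gr,100,2000,(200,130,350,230)): print('grey',ce.round(1),s[4],'z88',ray(c,*ce,.088).round(4))
E
```

```text
F [-0.03 -0.34  0.16] sd 0.52 eff [-6.600e-01 -4.800e+01  7.990e+00 -3.759e+01 -4.000e-02  1.000e-02
 -1.000e-02] t 20.5333
tcp [0.5364 0.2295 0.1829] yaw 11.22 width 0.995 F [ 0.5 -0.5  0.5] j [-1.08  0.3   0.72  1.76 -0.21  1.17 -0.1 ]
tool dx,dy,dz mm [ -0.7   0.4 121.9] twist -0.001
```

{"name": "step_arm", "arguments": {"deltas": [{"x":-0.7,"y":0,"z":25,"twist":0},{"x":0,"y":0,"z":25,"twist":0},{"x":0,"y":0,"z":25,"twist":0},{"x":0,"y":0,"z":25,"twist":0},{"x":0,"y":0,"z":15,"twist":0},{"x":0,"y":0,"z":7,"twist":0},{"x":0,"y":0,"z":0,"twist":0}]}}

```text
time_s: 21.17
tcp_pos: [0.5347, 0.2295, 0.0594]
orientation: [3.14, 0.002, 0.197]
force: [0.2, -0.6, -0.2]
width: 0.993
```

{"name": "step_arm", "arguments": {"deltas": [{"x":0,"y":0,"z":0,"twist":0},{"x":0,"y":0,"z":0,"twist":0},{"x":0,"y":0,"z":0,"twist":0},{"x":0,"y":0,"z":0,"twist":0},{"x":0,"y":0,"z":0,"twist":0},{"x":0,"y":0,"z":0,"twist":0}], "fingers": 50, "newtons": 60}}

```text
time_s: 21.67
tcp_pos: [0.5361, 0.2304, 0.0624]
orientation: [-3.14, -0.001, 0.197]
force: [-2.8, -0.6, 6.8]
width: 0.709
```

{"name": "step_arm", "arguments": {"deltas": [{"x":0,"y":0,"z":-5,"twist":0},{"x":0,"y":0,"z":-10,"twist":0},{"x":0,"y":0,"z":-10,"twist":0},{"x":0,"y":0,"z":-10,"twist":0},{"x":0,"y":0,"z":-5,"twist":0},{"x":0,"y":0,"z":0,"twist":0},{"x":0,"y":0,"z":0,"twist":0},{"x":0,"y":0,"z":0,"twist":0}]}}

```text
time_s: 22.33
tcp_pos: [0.5351, 0.2301, 0.1005]
orientation: [3.142, 0.001, 0.197]
force: [-0.0, -0.4, -5.8]
width: 0.712
```

```bash
python3 - <<'E'
from h import *
avg(15);go(.5358,.229,.061,11.3)
E
```

```text
F [ 0.01 -0.09 -5.2 ] sd 0.56 eff [-1.000e-02 -5.524e+01  1.110e+01 -3.618e+01  2.000e-02  1.000e-02
  0.000e+00] t 23.0833
tcp [0.5355 0.2301 0.1008] yaw 11.29 width 0.71 F [-0.3  0.1 -5.7] j [-1.04  0.39  0.69  1.83 -0.29  1.02 -0.04]
tool dx,dy,dz mm [ 0.1  1.1 39.8] twist -0.0
```

Second tin: about 5.2 N (0.53 kg). I'll set it back and go to the third.

{"name": "step_arm", "arguments": {"deltas": [{"x":0,"y":0,"z":12,"twist":0},{"x":0,"y":0,"z":12,"twist":0},{"x":0,"y":0,"z":7,"twist":0},{"x":0,"y":0,"z":3,"twist":0},{"x":0,"y":0,"z":2,"twist":0},{"x":0,"y":0,"z":2,"twist":0},{"x":0,"y":0,"z":1.5,"twist":0},{"x":0,"y":0,"z":0,"twist":0},{"x":0,"y":0,"z":0,"twist":0}]}}

```text
time_s: 23.83
tcp_pos: [0.5355, 0.2299, 0.0625]
orientation: [-3.141, 0.0, 0.197]
force: [-6.4, -2.5, 7.4]
width: 0.71
```

{"name": "step_arm", "arguments": {"deltas": [{"x":0,"y":0,"z":0,"twist":0},{"x":0,"y":0,"z":0,"twist":0},{"x":0,"y":0,"z":0,"twist":0},{"x":0,"y":0,"z":0,"twist":0},{"x":0,"y":0,"z":0,"twist":0}], "fingers": 85}}

```text
time_s: 24.25
tcp_pos: [0.5357, 0.2302, 0.0615]
orientation: [-3.141, -0.0, 0.197]
force: [0.2, 0.6, 1.0]
width: 0.997
```

{"name": "step_arm", "arguments": {"deltas": [{"x":0,"y":0,"z":-10,"twist":0},{"x":0,"y":0,"z":-20,"twist":0},{"x":0,"y":0,"z":-30,"twist":0},{"x":0,"y":0,"z":-30,"twist":0},{"x":0,"y":0,"z":-30,"twist":0},{"x":0,"y":0,"z":0,"twist":0}]}}

```text
time_s: 24.75
tcp_pos: [0.5384, 0.2307, 0.1879]
orientation: [-3.138, -0.008, 0.196]
force: [1.4, 0.0, 0.7]
width: 0.997
```

{"name": "step_arm", "arguments": {"deltas": [{"x":0,"y":-22.2,"z":0,"twist":0},{"x":0,"y":-22.2,"z":0,"twist":0},{"x":0,"y":-22.2,"z":0,"twist":0},{"x":0,"y":-22.2,"z":0,"twist":0},{"x":0,"y":-22.2,"z":0,"twist":0},{"x":0,"y":0,"z":0,"twist":0},{"x":0,"y":0,"z":0,"twist":0}]}}

```text
time_s: 25.33
tcp_pos: [0.5132, 0.3403, 0.1815]
orientation: [3.141, -0.0, 0.2]
force: [0.2, -0.6, -0.0]
width: 0.995
```

```bash
python3 - <<'E'
from h import *
avg(8);go(.514,.3377,.061,11.3)
E
```

```text
F [-0.05  0.04 -0.09] sd 0.37 eff [-6.600e-01 -5.439e+01  9.430e+00 -3.766e+01 -5.000e-02  0.000e+00
 -1.000e-02] t 25.7333
tcp [0.514  0.3383 0.1814] yaw 11.23 width 0.997 F [-0.7  0.2 -0.2] j [-1.19  0.36  0.68  1.68 -0.24  1.19 -0.26]
tool dx,dy,dz mm [-1.000e-01  5.000e-01  1.204e+02] twist -0.001
```

{"name": "step_arm", "arguments": {"deltas": [{"x":0,"y":0,"z":25,"twist":0},{"x":0,"y":0,"z":25,"twist":0},{"x":0,"y":0,"z":25,"twist":0},{"x":0,"y":0,"z":25,"twist":0},{"x":0,"y":0,"z":15,"twist":0},{"x":0,"y":0,"z":5,"twist":0},{"x":0,"y":0,"z":0,"twist":0}]}}

```text
time_s: 26.32
tcp_pos: [0.5132, 0.3382, 0.0602]
orientation: [3.14, 0.002, 0.197]
force: [0.9, -0.1, 0.5]
width: 0.995
```

{"name": "step_arm", "arguments": {"deltas": [{"x":0,"y":0,"z":0,"twist":0},{"x":0,"y":0,"z":0,"twist":0},{"x":0,"y":0,"z":0,"twist":0},{"x":0,"y":0,"z":0,"twist":0},{"x":0,"y":0,"z":0,"twist":0},{"x":0,"y":0,"z":0,"twist":0}], "fingers": 50, "newtons": 60}}

```text
time_s: 26.82
tcp_pos: [0.5146, 0.3395, 0.0631]
orientation: [-3.14, -0.002, 0.197]
force: [-1.1, -0.6, 6.6]
width: 0.713
```

{"name": "step_arm", "arguments": {"deltas": [{"x":0,"y":0,"z":-5,"twist":0},{"x":0,"y":0,"z":-10,"twist":0},{"x":0,"y":0,"z":-10,"twist":0},{"x":0,"y":0,"z":-10,"twist":0},{"x":0,"y":0,"z":-5,"twist":0},{"x":0,"y":0,"z":0,"twist":0},{"x":0,"y":0,"z":0,"twist":0},{"x":0,"y":0,"z":0,"twist":0}]}}

```text
time_s: 27.48
tcp_pos: [0.5134, 0.3389, 0.1009]
orientation: [3.141, 0.001, 0.197]
force: [0.2, -0.0, -3.2]
width: 0.716
```

```bash
python3 - <<'E'
from h import *
avg(15);go(.514,.3377,.061,11.3)
E
```

```text
F [ 0.16  0.14 -2.81] sd 0.4 eff [-1.000e-02 -6.018e+01  1.191e+01 -3.557e+01  2.000e-02  1.000e-02
  0.000e+00] t 28.2333
tcp [0.5138 0.3389 0.1013] yaw 11.28 width 0.711 F [ 0.2  0.2 -2.9] j [-1.16  0.45  0.64  1.75 -0.3   1.04 -0.21]
tool dx,dy,dz mm [-0.   1.2 40.3] twist -0.0
```

Third tin: about 2.8 N, so the second (middle) tin is the heaviest. I'll set this one back and pick up the middle one.

{"name": "step_arm", "arguments": {"deltas": [{"x":0,"y":0,"z":12,"twist":0},{"x":0,"y":0,"z":12,"twist":0},{"x":0,"y":0,"z":7,"twist":0},{"x":0,"y":0,"z":3,"twist":0},{"x":0,"y":0,"z":2,"twist":0},{"x":0,"y":0,"z":2,"twist":0},{"x":0,"y":0,"z":1.5,"twist":0},{"x":0,"y":0,"z":0,"twist":0},{"x":0,"y":0,"z":0,"twist":0}]}}

```text
time_s: 28.98
tcp_pos: [0.5137, 0.3387, 0.0631]
orientation: [-3.141, 0.001, 0.197]
force: [-6.5, -3.8, 10.6]
width: 0.712
```

{"name": "step_arm", "arguments": {"deltas": [{"x":0,"y":0,"z":0,"twist":0},{"x":0,"y":0,"z":0,"twist":0},{"x":0,"y":0,"z":0,"twist":0},{"x":0,"y":0,"z":0,"twist":0},{"x":0,"y":0,"z":0,"twist":0}], "fingers": 85}}

```text
time_s: 29.4
tcp_pos: [0.5139, 0.339, 0.0618]
orientation: [3.142, -0.0, 0.197]
force: [0.4, 0.5, -1.4]
width: 0.996
```

{"name": "step_arm", "arguments": {"deltas": [{"x":0,"y":0,"z":-10,"twist":0},{"x":0,"y":0,"z":-20,"twist":0},{"x":0,"y":0,"z":-30,"twist":0},{"x":0,"y":0,"z":-30,"twist":0},{"x":0,"y":0,"z":-30,"twist":0},{"x":0,"y":0,"z":0,"twist":0}]}}

```text
time_s: 29.9
tcp_pos: [0.5165, 0.34, 0.1887]
orientation: [-3.137, -0.008, 0.196]
force: [0.8, 0.3, 1.0]
width: 0.997
```

{"name": "step_arm", "arguments": {"deltas": [{"x":0,"y":22.2,"z":0,"twist":0},{"x":0,"y":22.2,"z":0,"twist":0},{"x":0,"y":22.2,"z":0,"twist":0},{"x":0,"y":22.2,"z":0,"twist":0},{"x":0,"y":22.2,"z":0,"twist":0},{"x":0,"y":0,"z":0,"twist":0},{"x":0,"y":0,"z":0,"twist":0}]}}

```text
time_s: 30.48
tcp_pos: [0.536, 0.2285, 0.1825]
orientation: [-3.141, -0.001, 0.194]
force: [0.1, 0.3, -0.7]
width: 0.997
```

```bash
python3 - <<'E'
from h import *
camera('top');go(.5357,.2302,.061,11.3)
E
```

```text
tcp [0.5356 0.2301 0.1823] yaw 11.24 width 0.992 F [ 0.8  0.5 -0.3] j [-1.09  0.3   0.73  1.76 -0.21  1.17 -0.1 ]
tool dx,dy,dz mm [ 1.000e-01 -1.000e-01  1.213e+02] twist -0.001
```

{"name": "step_arm", "arguments": {"deltas": [{"x":0,"y":0,"z":25,"twist":0},{"x":0,"y":0,"z":25,"twist":0},{"x":0,"y":0,"z":25,"twist":0},{"x":0,"y":0,"z":25,"twist":0},{"x":0,"y":0,"z":15,"twist":0},{"x":0,"y":0,"z":6,"twist":0},{"x":0,"y":0,"z":0,"twist":0}]}}

```text
time_s: 31.12
tcp_pos: [0.5345, 0.2308, 0.0595]
orientation: [3.141, 0.002, 0.198]
force: [-0.9, -0.1, -0.2]
width: 0.995
```

{"name": "step_arm", "arguments": {"deltas": [{"x":0,"y":0,"z":0,"twist":0},{"x":0,"y":0,"z":0,"twist":0},{"x":0,"y":0,"z":0,"twist":0},{"x":0,"y":0,"z":0,"twist":0},{"x":0,"y":0,"z":0,"twist":0},{"x":0,"y":0,"z":0,"twist":0}], "fingers": 50, "newtons": 60}}

```text
time_s: 31.62
tcp_pos: [0.5362, 0.2308, 0.0625]
orientation: [-3.14, -0.002, 0.197]
force: [-1.9, -0.3, 6.4]
width: 0.707
```

{"name": "step_arm", "arguments": {"deltas": [{"x":0,"y":0,"z":-7,"twist":0},{"x":0,"y":0,"z":-20,"twist":0},{"x":0,"y":0,"z":-25,"twist":0},{"x":0,"y":0,"z":-25,"twist":0},{"x":0,"y":0,"z":-25,"twist":0},{"x":0,"y":0,"z":-25,"twist":0},{"x":0,"y":0,"z":-25,"twist":0},{"x":0,"y":0,"z":-25,"twist":0},{"x":0,"y":0,"z":-15,"twist":0},{"x":0,"y":0,"z":-5,"twist":0}]}}

```text
time_s: 32.45
tcp_pos: [0.5363, 0.23, 0.261]
orientation: [-3.14, -0.004, 0.196]
force: [1.2, 0.3, -5.0]
width: 0.713
```

{"name": "step_arm", "arguments": {"deltas": [{"x":0,"y":0,"z":0,"twist":0},{"x":0,"y":0,"z":0,"twist":0},{"x":0,"y":0,"z":0,"twist":0},{"x":0,"y":0,"z":0,"twist":0},{"x":0,"y":0,"z":0,"twist":0},{"x":0,"y":0,"z":0,"twist":0}]}}

```text
time_s: 32.95
tcp_pos: [0.5352, 0.2299, 0.2571]
orientation: [3.141, 0.001, 0.197]
force: [-0.3, -0.1, -4.8]
width: 0.712
```

```bash
python3 - <<'E'
from h import *
avg(12);go(.5357,.2302,.258,11.3);cam('scene','s9.png')
E
```

```text
F [ 0.21 -0.04 -5.49] sd 0.58 eff [-0.000e+00 -4.703e+01  7.360e+00 -4.224e+01  3.000e-02  1.000e-02
  0.000e+00] t 33.55
tcp [0.5355 0.2301 0.2578] yaw 11.29 width 0.716 F [-0.1 -0.2 -6.5] j [-1.12  0.23  0.75  1.66 -0.16  1.31 -0.14]
tool dx,dy,dz mm [ 0.2 -0.1 -0.2] twist -0.0
```

View pics/s9.png

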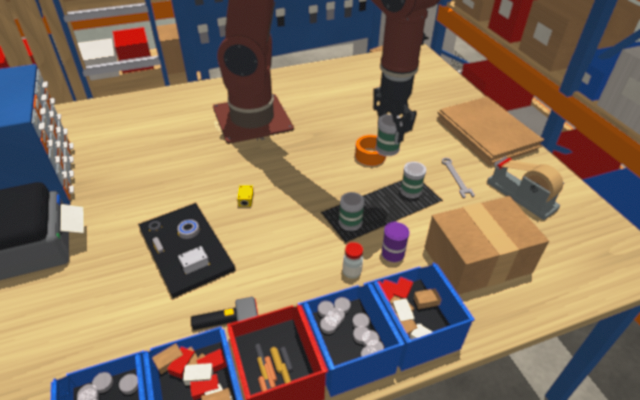

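The scene view shows the middle tin held upright at (388,135). The other two stand on the mat at (351,210) and (413,180), and both parts are in the tray. I'll hand the job in.

```bash
python3 -c "from cell import *; print(finish_job())"
```

```text
the job is handed in; nothing more can be done
None
```

I finished the kit and handed the job in at about 34 s of the 72 s allowed; no verdict is reported.

- **Tray parts:** The bearing and block are in their nests and let go. The wrist camera puts each within about 2 mm of its nest centre, and the block is square to the nest by its four screw holes. I did not measure their seated heights directly. The gripper heights when I let go put both undersides on the nest floors.
- **Tins:** I lifted the three tins in turn and set each back. Lifted, they read 3.1 N, 5.2 N (middle) and 2.8 N. The middle tin is the heaviest, at about 0.53 kg, and read 5.5 N on the final lift.
- **Final state:** The middle tin is held upright and still, with its underside about 20 cm above the counter (worked out from the gripper height). The last scene picture shows the other two upright on the mat, and the bystanders, collar and key look unmoved.

**Checks that failed or disagreed:**
- The first moves were refused until I filled in every field.
- Two colour-mask checks were no use: the wrist one on the first lid fitted wrongly, and a later top-view one found no lids. I used the first top-view tin positions instead, and each grasp confirmed them.
- The gripper reported 48 mm on the 52 mm bearing, though the wrist picture showed it held flat.

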